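Clamp a copper tube: close the strap and lock it with a quarter-turn T-bolt

ROBOT

A 6-joint arm with a two-finger parallel gripper is mounted at the origin on the work surface. World frame = base frame: x ahead of the robot, y to its left, z up, the work surface at z = 0. Lengths are in mm, angles in rad, forces in N, time in s.
With the tool pointing down it reaches from about 275 to 750 mm from the base axis. Payload 10.2 kg.
Tool frame: the origin (TCP) lies at the centre of the arm's flange, where the gripper is bolted on; the fingertips stand 173 mm ahead of it and the grasp point (between the pads) lies 155 mm ahead of it; z points along the fingers, y is the line along which they close (so a half turn about z gives the same grasp; the last joint's range is limited). The gripper opens to 85 mm and grips with 20 to 120 N. Pads are 22 mm wide; open, the fingers measure 114 mm over their backs; the gripper's body (76 mm by 85 mm) begins 54 mm behind the grasp point. The pads swing forward as they close: fully open they stand 13 mm farther back than shut.
Start: joints at [1.045, 0.313, 1.498, -0, 1.331, -0.223], TCP at [156.565, 501.119, 404.694] pointing down, gripper open.
Joint ranges: [-2.94, 2.94], [-0.97, 2.17], [0.19, 2.56], [-1.23, 4.37], [0.02, 3.11], [-2.88, 2.88]. Speed limits (rad/s): [2.39, 2.39, 3.01, 3.14, 3.14, 3.14].

INTERFACE

Orientations are given as a unit quaternion [w, x, y, z].
In Python, from rig import ctrl gives the robot as it stands.
- The arm moves only by the tool advance, called after "Emit:" in YAML: its name, and indented under it one key for each argument. Schema: {"type":"object","properties":{"steps":{"type":"object","properties":{"deltas":{"type":"array","items":{"type":"array","items":{"type":"number"},"minItems":6,"maxItems":6},"minItems":1,"maxItems":8}},"additionalProperties":false,"required":["deltas"]},"aperture":{"type":"number"},"squeeze":{"type":"number"},"only":{"type":"string"},"quiet":{"type":"boolean"},"lines":{"type":"string"}},"required":["steps"],"additionalProperties":false}. steps is an object whose key "deltas" holds a list of rows, 1 to 8 of them, each of 6 numbers: dx, dy, dz in mm, then a rotation vector rx, ry, rz in rad; each row is the pose to reach, as a shift and turn from the pose commanded when the call began, along the tool's axes at that moment; what a row does not reach only later rows make up. A row lasts 1/10 s, in which the tool goes at most 50 mm and 0.15 rad, less where a joint would pass 70% of its speed; a pose out of reach is approached as far as the arm can. aperture is the opening from 0.0 (shut) to 1.0 (fully open), set as the call begins (left out keeps the last). The fingers move at their own pace and stop on an object; squeeze is the grip in N (left out, the last holds). Time passes only in rows, so rows that do not move let the fingers close. The tool returns the time, the measured TCP pose, the force, the opening and the grip force at its end. only (a regular expression) keeps the lines of the reply that match it, lines (a string "A,B") keeps lines A to B, and quiet returns only ok. Input that does not fit is refused with a message, and nothing moves.
- ctrl.sense(): the state, without advancing time (a new reading comes with each control period).
- ctrl.capture(name): name is "side" or "top"; returns the picture (400x640x3 uint8, red, green, blue); there is no depth.
- ctrl.calibration(name): a dict with "fx", "fy", "cx", "cy" (pixels), "position" and "attitude" of the camera in the world. Camera axes: x right, y down, z forward; pixel columns grow to the right and rows downward; lengths in mm; the calibration is good to about 2 mm. A picture is of the moment at which its call begins. calibration takes no time and is no camera call.
- ctrl.finish_job(): hands the job in; it is judged then, once.
The state is a dict: "time_s": time; "joints": joint angles; "dq": joint speeds; "tau": joint torques, N m; "eef_pos": TCP position; "ee_rot": TCP orientation; "force": force on the tool from outside, world axes, zero at the start; "wrist_torque": the same for the moment, N m; "grip_width": opening from 0.0 (shut) to 1.0 (fully open); "grip_force": force on a finger pad.
Only numpy, scipy, OpenCV 4.12 (cv2) and the standard library are available. Lean on these libraries where they do the work, as an engineer would, in place of code of your own. Each camera call takes 0.05 s, during which the arm holds its last target. There are 200 camera calls.

TASK

Clamp the copper tube in the bench fixture: swing the fixture's hinged strap all the way down over the tube, then take the T-bolt from its wooden rack, pass its T-head down through the slot in the strap and fixture until the collar sits on the strap, and give it a quarter turn so that the head is locked crosswise under the slot. Leave the tube in its groove, let go of the bolt, and do not disturb the jar, the wrench or the elbow on the bench.

Things in the scene. Friction and masses are not known exactly. Their poses are not given: they have to be found in the camera images.
- fixture: Dark steel tube clamp fixed on the bench, 165 x 90 mm, 48 high (hinge ears 63). Origin on the bench below, z up. Along its x (mm): hollow housing with slotted deck -85 to 10, U-groove for the tube (along y) 10 to 40, hinge block 40 to 80. Deck 12 thick (z 36 to 48). Cavity under it 81 x 76, z 8 to 36: the T-head can turn there either way.
- slot (a point): Centre of the slot at the level of the closed strap's top (fixture x = -36, y = 0, z = 56 mm), fixed to the fixture, axes as the fixture. The deck's slot is 58 mm long (x), 22 mm wide (y).
- strap (a joint): Hinge of the aluminium strap: 0 = closed, flat on the deck over the tube; grows as it swings up (to 1.5 rad); starts at 0.55 to 1.0. Stiff: it stays where left, 2 to 4 N on its free end moves it. Strap 52 mm wide, 8 thick, reaching 162 mm from the hinge axis to the fixture's -x, 15 past the housing. Its 58 x 22 slot lies over the deck's when closed; its top is then at z = 56.
- strap_tip (a point): Point on the strap's top face, on its centre line, 144 mm from the hinge axis (middle of the solid end of the strap, 18 mm from the free edge); moves with the strap. At joint 0 its axes are the fixture's; its z is the normal of the top face.
- strap_hinge (a point): On the hinge axis (along the fixture's y), at x = 62, z = 53 mm of the fixture, in the middle of the strap; it turns with the strap. The strap's top face is 3 mm above this axis when closed.
- groove (a point): Where the tube's axis lies in the groove: fixture x = 25, y = 0, z = 32.5 mm; axes as the fixture.
- tube: Loose copper tube, 28 mm diameter, 200 mm long along its y, lying in the groove with its ends sticking out on both sides; origin at its centre. It is 1.5 mm below the closed strap.
- tbolt: Steel T-bolt, upright, 90 mm high, 0.3 kg. Origin: centre of the T-head's underside, z up. Head 50 (x) x 14 (y) x 12 mm; shaft 14 dia.; collar 46 dia., z 37 to 43; flat wing grip 70 (x) x 14 (y), z 52 to 90, parallel to the head. It hangs by its collar in the rack, origin 13 mm above the bench; seated in the closed fixture 19 mm, with 5 mm between head and deck.
- rack: Plywood rack fixed on the bench, 110 x 80 mm, 50 mm high, origin on the bench under it, with a slot 60 mm (x) x 22 mm (y) in its top, in which the T-bolt hangs; lift it straight up by 40 mm or more to clear it.
- jar: White jar, 60 mm diameter, 75 mm high, standing loose; origin under it. Leave alone.
- wrench: Steel wrench, 200 mm long along its x, lying loose on the bench; leave alone.
- elbow: Small copper elbow fitting, about 75 mm, lying loose; leave alone.

How it is judged:
By the outcome, as a careful person would: the job done as asked, in the order asked, and still so for the second after the job is handed in, with the robot touching nothing.
It also fails if it takes over 59 s, if anything falls off the work surface, if the arm or the gripper's body presses on something with over 40 N, if the wrist force passes 120 N, or if a joint passes its speed limit or range.

## Working session

There is one attempt and no reset: what is moved stays moved. The work goes in short steps, Python scripts to look and compute and a tool call to move; the robot and the scene stay as the last step left them, time stands still between calls to the robot, and variables do not carry over. Pictures are saved under pics/ and viewed, at most 10 in all, crops included, and the job is handed in when it is done.

```bash
ls; mkdir -p pics
```

Run:
```python
from rig import ctrl
import cv2
for n in("side","top"):
    im=ctrl.capture(n); cv2.imwrite(f"pics/{n}0.png",im[:,:,::-1]); print(n,ctrl.calibration(n))
print(ctrl.sense())
```

```text
pics
rig.py
side {'fx': 424.2287689272874, 'fy': 424.2287689272874, 'cx': 313.932412928772, 'cy': 197.61630937959467, 'position': array([ 308.78595401, -729.44807811,  845.09345361]), 'attitude': array([-0.38355723,  0.90688718, -0.15687908,  0.07634432])}
top {'fx': 451.13993870668554, 'fy': 451.13993870668554, 'cx': 317.4406039491105, 'cy': 201.77070820141077, 'position': array([ 368.09997996,   47.55147837, 1150.99381189]), 'attitude': array([ 0.07558812, -0.68342528,  0.72135738, -0.08282429])}
{'time_s': 0.1, 'joints': array([ 1.04460418e+00,  3.13385275e-01,  1.49837960e+00,  7.99610435e-06,
        1.33097502e+00, -2.23366128e-01]), 'dq': array([ 7.31139313e-04, -1.69967117e-05, -2.66155434e-03,  9.29461366e-04,
        9.73956361e-05,  1.04314096e-03]), 'tau': array([ 2.12345258e-03, -4.12902474e+01, -2.60142964e+01, -1.85728773e-04,
        3.03299625e-03,  1.49863013e-05]), 'eef_pos': array([156.53997903, 501.08049762, 404.18970929]), 'ee_rot': array([-2.13597551e-04,  1.50836043e-01,  9.88558627e-01, -5.32384333e-04]), 'force': array([-0.48165533,  0.43635946,  0.09838763]), 'wrist_torque': array([ 0.0505826 , -0.02014341,  0.00846484]), 'grip_force': 0.0, 'grip_width': 1.0044850415837276}
```

View pics/side0.png

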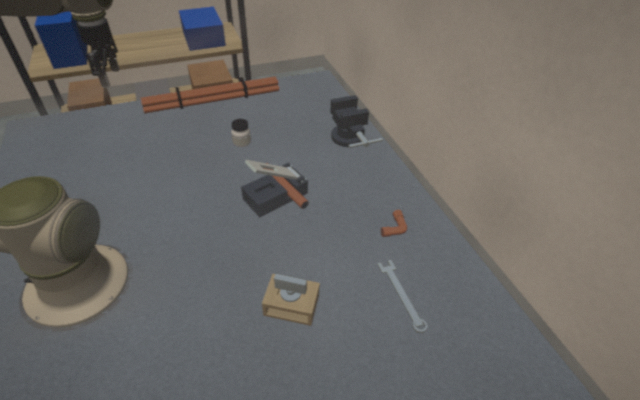

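View pics/top0.png

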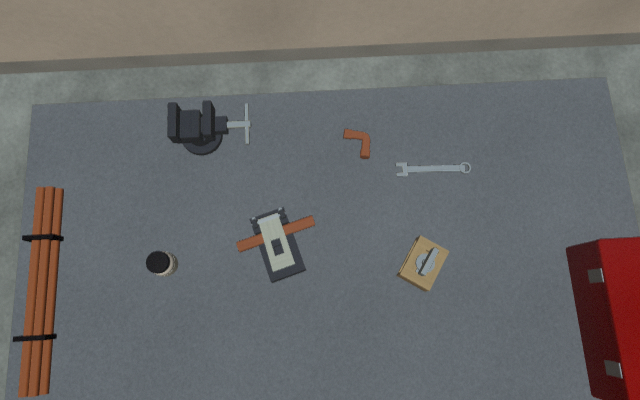

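The side view shows the fixture at about (275,188) with the strap raised, and the rack at (291,298). In the top view the fixture is at (277,243), the tube runs from (238,245) to (315,220), and the rack with its bolt is at (424,263). Next I'll enlarge crops of these.

Run:
```python
import cv2,numpy as np
s=cv2.imread("pics/side0.png");t=cv2.imread("pics/top0.png")
c=lambda im,x,y:cv2.resize(im[y:y+72,x:x+98],(392,288),interpolation=cv2.INTER_CUBIC)
m=np.vstack([np.hstack([c(t,228,205),c(t,375,228)]),np.hstack([c(s,228,145),c(s,242,262)])])
cv2.imwrite("pics/m0.png",m)
```

```text
(no output)
```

View pics/m0.png

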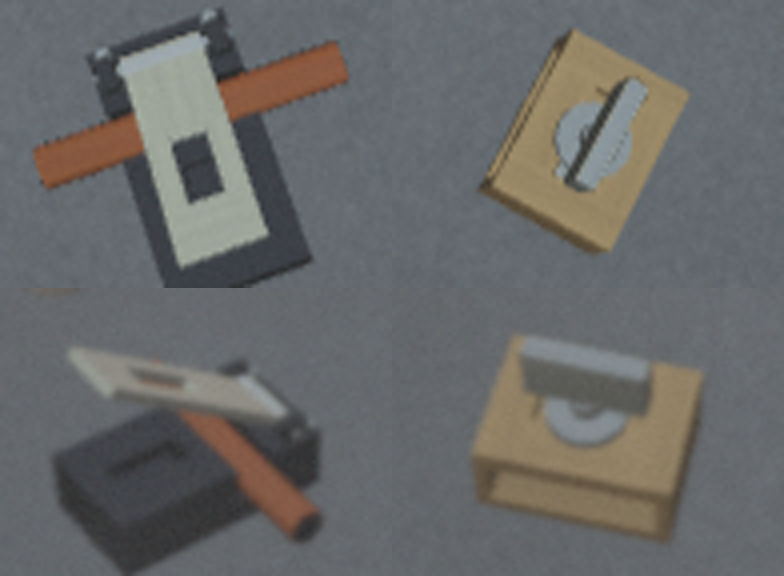

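The montage (4x zoom) shows the strap's free edge at about (273,272)–(295,264) in the top view. The deck's -x corners are clear in both views, and so are the rack top and the wing. I'll extract contours next.

Create h.py:
```python
import numpy as np,cv2
from scipy.spatial.transform import Rotation as R
from rig import ctrl
def cam(n):
    c=ctrl.calibration(n); q=c["attitude"]; return c,R.from_quat([q[1],q[2],q[3],q[0]]).as_matrix()
def ray(n,p):
    c,M=cam(n); return c["position"],M@np.array([(p[0]-c["cx"])/c["fx"],(p[1]-c["cy"])/c["fy"],1])
def plane(n,p,z):
    o,d=ray(n,p); return o+d*(z-o[2])/d[2]
def tri(ps,pt):
    o,d=ray("side",ps);e,f=ray("top",pt)
    s=np.linalg.lstsq(np.c_[d,-f],e-o,rcond=None)[0]; a=o+d*s[0];b=e+f*s[1]
    return (a+b)/2,np.linalg.norm(a-b)
def proj(n,P):
    c,M=cam(n);v=M.T@(np.array(P)-c["position"]);return np.array([c["fx"]*v[0]/v[2]+c["cx"],c["fy"]*v[1]/v[2]+c["cy"]])
```

Run:
```python
from h import *
boxes={"top":{"fix":(228,200,98,90),"rack":(375,228,98,72)},"side":{"fix":(228,145,98,72),"rack":(242,262,98,72)}}
for n in boxes:
    im=cv2.imread(f"pics/{n}0.png")
    for b,(x,y,w,h) in boxes[n].items():
        c=cv2.resize(im[y:y+h,x:x+w],None,fx=4,fy=4,interpolation=cv2.INTER_CUBIC)
        H,S,V=[a.astype(int) for a in cv2.split(cv2.cvtColor(c,cv2.COLOR_BGR2HSV))]
        ms={"tube":(H<14)&(S>110),"strap":(S<60)&(V>140)&(H<60)|(S<30)&(V>140),"dark":(V<78)} if b=="fix" else {"wood":(H>8)&(H<28)&(S>70),"steel":(S<60)&(V>125)}
        for k,m in ms.items():
            m=cv2.morphologyEx(m.astype(np.uint8),cv2.MORPH_OPEN,np.ones((3,3)))
            for q in cv2.findContours(m,cv2.RETR_CCOMP,cv2.CHAIN_APPROX_NONE)[0]:
                if cv2.contourArea(q)<150: continue
                p=cv2.approxPolyDP(q,4,True)[:,0]
                r=cv2.minAreaRect(q)
                f=lambda a:np.round((np.array(a)+.5)/4-.5+[x,y],1).tolist()
                print(n,k,cv2.contourArea(q),f(p),"rect",f(r[0]),np.round(r[1:][0],0)/4,round(r[2],1))
print(cv2.cvtColor(cv2.imread("pics/top0.png"),cv2.COLOR_BGR2HSV)[[243,265,205+20,270],[295,285,280,400]])
```

```text
top tube 4082.0 [[260.9, 233.6], [236.6, 242.1], [238.9, 250.6], [240.9, 251.1], [262.6, 242.6]] rect [249.8, 242.4] [10.5  26.75] 69.6
top tube 4772.5 [[311.9, 216.6], [309.1, 215.9], [282.4, 224.9], [285.1, 233.9], [313.4, 224.9], [314.1, 222.9]] rect [298.4, 224.9] [10.5  31.25] 72.0
top strap 18479.5 [[276.9, 212.9], [258.1, 219.1], [257.1, 221.4], [259.6, 225.4], [272.9, 270.6], [294.1, 262.9]] rect [275.1, 241.6] [54.   23.25] 71.7
top strap 2767.5 [[279.1, 237.1], [284.1, 252.1], [274.6, 255.9], [270.1, 240.6]] rect [276.9, 246.4] [17.5 11. ] 72.3
top dark 1776.0 [[278.6, 238.9], [271.1, 241.1], [275.1, 254.6], [282.9, 251.9]] rect [277.0, 246.6] [14.5   8.75] 72.8
top dark 10783.0 [[292.4, 233.1], [285.9, 235.9], [295.4, 263.4], [272.6, 272.4], [270.9, 270.1], [263.9, 244.4], [258.6, 244.9], [271.9, 282.4], [305.4, 269.6]] rect [281.8, 257.8] [40. 37.] 70.2
top dark 3536.5 [[282.9, 207.4], [278.1, 211.4], [276.4, 209.4], [255.6, 216.9], [255.1, 219.6], [249.9, 219.1], [250.6, 222.6], [252.9, 223.9], [252.1, 226.6], [254.9, 234.1], [260.4, 232.4], [258.1, 224.6], [256.1, 223.1
[... 1983 characters left out ...]
.9], [313.9, 303.4], [315.6, 301.9], [318.1, 283.6], [307.9, 281.4], [305.9, 293.6], [302.1, 294.4], [299.9, 298.9], [296.4, 300.9], [287.9, 303.1], [279.9, 297.6], [277.6, 291.9], [278.4, 289.4], [274.6, 288.4], [272.9, 285.9]] rect [289.8, 298.8] [51.75 42.  ] 11.3
side steel 1836.0 [[278.9, 291.6], [280.4, 296.6], [281.4, 295.6], [287.9, 299.6], [292.6, 299.6], [300.6, 295.4], [296.1, 292.6], [291.4, 294.9], [288.1, 294.6], [283.6, 289.6], [279.9, 289.9]] rect [289.3, 295.5] [22.    8.75] 13.3
side steel 2441.0 [[273.4, 273.6], [273.1, 277.9], [302.4, 284.1], [305.4, 281.6], [305.4, 280.1]] rect [289.2, 278.6] [33.    5.25] 12.3
[[104  41  69]
 [ 53  18 166]
 [ 49  17 162]
 [ 20  89 157]]
```

Run:
```python
from h import *
np.set_printoptions(precision=1,suppress=True)
P=lambda l,v:print(l,v)
for p in [(271.9,282.4),(305.4,269.6)]: P("top deck corner",plane("top",p,48))
P("side deck corner L",plane("side",(241.1,187.6),48)); P("side front",plane("side",(259.5,204.8),48)); P("side bot front",plane("side",(258.6,216.4),0))
for p in [(237.7,246.6),(313,220)]: P("top tube end",plane("top",p,35))
for p in [(302.2,202.5)]: P("side tube end",plane("side",p,35))
for a,b in [((245.4,160.9),(272.9,270.6)),((253.4,170.6),(294.1,262.9))]: P("strap free corner",tri(a,b))
for p in [(258.1,219.1),(276.9,212.9)]: P("strap hinge end",plane("top",p,58))
P("strap slot top",[plane("top",p,100) for p in [(279.1,237.1),(284.1,252.1),(274.6,255.9),(270.1,240.6)]])
for p in [(419.0,235.0),(448.3,251.1),(427.5,290.8)]: P("rack top",plane("top",p,50))
for p in [(271.6,276),(263,302.5),(311.5,309),(318.1,283.6)]: P("side rack",plane("side",p,50))
for a,b in [((275,271.9),(434.5,247.1)),((305.4,279.5),(420.8,271.4)),((272.5,273.5),(434.5,247.1))]: P("wing corner",tri(a,b))
```

```text
top deck corner [426.5 149.6  48. ]
top deck corner [452.7  67.6  48. ]
side deck corner L [429.4 144.9  48. ]
side front [460.1  63.2  48. ]
side bot front [455.4  68.2   0. ]
top tube end [519.3 232.7  35. ]
top tube end [576.2  42.7  35. ]
side tube end [574.1  47.   35. ]
strap free corner (array([448. , 137.7, 143. ]), np.float64(1.765499662420583))
strap free corner (array([459.9,  90.3, 145.4]), np.float64(2.8568303482405035))
strap hinge end [581.4 177.7  58. ]
strap hinge end [594.5 131.   58. ]
strap slot top [array([527.6, 124.6, 100. ]), array([491.8, 114.2, 100. ]), array([484.1, 136.6, 100. ]), array([520.5, 145.9, 100. ])]
rack top [ 521.9 -216.1   50. ]
rack top [ 478.5 -283.5   50. ]
rack top [ 386.4 -222.3   50. ]
side rack [ 427.1 -168.6   50. ]
side rack [ 390.8 -228.7   50. ]
side rack [ 483.5 -278.1   50. ]
side rack [ 519.2 -222.6   50. ]
wing corner (array([ 451.5, -224. ,  140.4]), np.float64(56.69193044274955))
wing corner (array([ 461.3, -212.8,   70.5]), np.float64(59.867725621019105))
wing corner (array([ 448.8, -224.5,  138.6]), np.float64(62.42611956586044))
```

Add to h.py:
```python
YAW=np.radians(16.7); UX=np.array([np.cos(YAW),np.sin(YAW)]);UY=np.array([-UX[1],UX[0]]); F0=538.3*UX-21.3*UY
def fx(x,y=0): return F0+x*UX+y*UY
def delta(xyz,yaw_y):
    """shift and turn in current tool axes to a tool-down pose with tool y at world angle yaw_y"""
    s=ctrl.sense(); q=s["ee_rot"]; T=R.from_quat([q[1],q[2],q[3],q[0]])
    y=np.array([np.cos(yaw_y),np.sin(yaw_y),0]);z=np.array([0,0,-1.]);G=R.from_matrix(np.c_[np.cross(y,z),y,z])
    print("d",np.round(T.inv().apply(np.array(xyz)-s["eef_pos"]),1),"rot",np.round((T.inv()*G).as_rotvec(),3))
```

Run:
```python
from h import *
np.set_printoptions(precision=1,suppress=True)
th=.6
p=fx(62-144*np.cos(th)+3*np.sin(th)); print(F0,p)
delta([*p,345],YAW+np.pi/2)
w=[(435.4,246.9),(439.1,250.9),(420.6,271.6),(424.3,274.9)]
W=np.array([plane("top",q,90) for q in w]);print(W,W.mean(0),fx(-36))
d=W[:2].mean(0)-W[2:].mean(0);print(np.linalg.norm(d),np.degrees(np.arctan2(d[1],d[0])))
```

```text
[521.7 134.3] [468.9 118.4]
d [-412.3 -272.    59.4] rot [-0.  -0.  -0.6]
[[ 486.  -242.2   90. ]
 [ 476.1 -249.9   90. ]
 [ 430.3 -201.2   90. ]
 [ 422.3 -209.    90. ]] [ 453.7 -225.6   90. ] [487.2 123.9]
68.34062987024534 -36.79708274532636
```

Emit:
advance:
  steps: {"deltas":[[-40, -26, 0, 0, 0, -0.07], [-80, -52, 0, 0, 0, -0.15], [-120, -80, 0, 0, 0, -0.22], [-160, -106, 0, 0, 0, -0.3], [-200, -132, 0, 0, 0, -0.37], [-240, -158, 0, 0, 0, -0.45], [-280, -185, 0, 0, 0, -0.5], [-320, -211, 0, 0, 0, -0.6]]}
  aperture: 0.0
  squeeze: 60

```text
time_s: 0.9
eef_pos: [399.9, 202.5, 404.6]
ee_rot: [-0.0, -0.149, 0.989, 0.0]
force: [0.6, 1.0, 1.0]
grip_width: -0.0
grip_force: 0.0
```

```bash
python3 -c "
from h import *
th=.6;delta([*fx(62-144*np.cos(th)+3*np.sin(th)),345],YAW+np.pi/2)"
```

```text
d [ -41.1 -100.7   59.6] rot [ 0.    -0.     0.008]
```

Emit:
advance:
  steps: {"deltas":[[-15, -34, 0, 0, 0, 0], [-28, -68, 0, 0, 0, 0], [-41, -101, 20, 0, 0, 0], [-41, -101, 60, 0, 0, 0], [-41, -101, 60, 0, 0, 0], [-41, -101, 60, 0, 0, 0]]}

```text
time_s: 1.5
eef_pos: [467.8, 120.0, 345.3]
ee_rot: [-0.0, -0.148, 0.989, 0.0]
force: [0.8, -0.1, 1.0]
grip_width: -0.002
grip_force: 0.0
```

Emit:
advance:
  steps: {"deltas":[[0, 0, 20, 0, 0, 0], [0, 0, 35, 0, 0, 0], [4, 0, 41, 0, 0, 0], [8, 0, 47, 0, 0, 0], [11, 0, 54, 0, 0, 0], [14, 0, 60, 0, 0, 0], [17, 0, 67, 0, 0, 0], [20, 0, 73, 0, 0, 0]]}

```text
time_s: 2.3
eef_pos: [448.6, 113.8, 271.3]
ee_rot: [0.0, -0.148, 0.989, -0.0]
force: [1.4, -0.1, 0.6]
grip_width: 0.003
grip_force: 0.6
```

Run:
```python
from h import *
delta([*fx(-82),229],YAW+np.pi/2)
for n in("side","top"): cv2.imwrite(f"pics/{n}1.png",ctrl.capture(n)[:,:,::-1])
c=lambda im,x,y:cv2.resize(im[y:y+144,x:x+196],(392,288))
cv2.imwrite("pics/m1.png",np.hstack([c(cv2.imread("pics/side1.png"),178,90),c(cv2.imread("pics/top1.png"),180,170)]))
```

```text
d [ 6.1 -1.3 42.3] rot [-0.     0.     0.006]
```

View pics/m1.png

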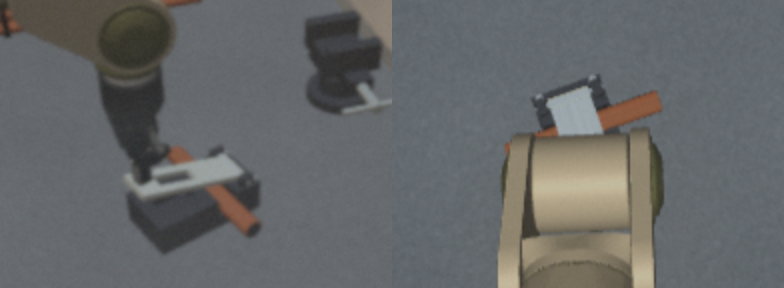

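The side view shows the fingertips pushing the strap's free end down near (140,180) in the crop, and the tube is still in place. I'll keep going down.

Emit:
advance:
  steps: {"deltas":[[2, 0, 7, 0, 0, 0], [3.5, 0, 14, 0, 0, 0], [5, 0, 21, 0, 0, 0], [6, 0, 28, 0, 0, 0], [6, 0, 34, 0, 0, 0], [6, 0, 39, 0, 0, 0], [6, 0, 41, 0, 0, 0], [6, 0, 42, 0, 0, 0]]}

```text
time_s: 3.2
eef_pos: [443.0, 112.2, 229.5]
ee_rot: [-0.0, -0.148, 0.989, 0.0]
force: [-0.5, 0.0, 1.6]
grip_width: -0.003
grip_force: 1.1
```

```bash
python3 -c "
from h import *
delta([*fx(-82),229],YAW+np.pi/2)"
```

```text
d [ 0.2 -1.4  0.5] rot [ 0.    -0.001  0.006]
```

Press on until contact force appears.

Emit:
advance:
  steps: {"deltas":[[0, 0, 1, 0, 0, 0], [0, 0, 2, 0, 0, 0]]}

```text
time_s: 3.4
eef_pos: [443.0, 112.2, 229.1]
ee_rot: [-0.0, -0.148, 0.989, -0.0]
force: [-13.1, -0.5, 31.0]
grip_width: 0.001
grip_force: 15.6
```

Emit:
advance:
  steps: {"deltas":[[0, 0, 1, 0, 0, 0], [0, 0, 1, 0, 0, 0]]}

```text
time_s: 3.6
eef_pos: [442.9, 112.2, 229.0]
ee_rot: [0.0, -0.148, 0.989, -0.0]
force: [-13.7, -1.9, 34.4]
grip_width: -0.003
grip_force: 16.9
```

Emit:
advance:
  steps: {"deltas":[[0, 0, -30, 0, 0, 0], [0, 0, -75, 0, 0, 0], [0, -30, -110, 0, 0, 0.1], [0, -70, -115, 0, 0, 0.25], [0, -115, -115, 0, 0, 0.4], [0, -160, -115, 0, 0, 0.55], [0, -205, -115, 0, 0, 0.7], [0, -250, -115, 0, 0, 0.85]]}
  aperture: 1.0

```text
time_s: 4.4
eef_pos: [516.5, -128.8, 341.9]
ee_rot: [0.0, 0.276, 0.961, 0.0]
force: [0.0, 0.9, -0.4]
grip_width: 1.005
grip_force: 0.0
```

Run:
```python
from h import *
delta([454,-224,320],np.radians(54))
```

```text
d [   2.4 -113.9   21.9] rot [0.    0.001 0.069]
```

Run:
```python
from h import *
for n in("side","top"): cv2.imwrite(f"pics/{n}2.png",ctrl.capture(n)[:,:,::-1])
c=lambda im,x,y:cv2.resize(im[y:y+72,x:x+98],(392,288),interpolation=cv2.INTER_CUBIC)
s,t=cv2.imread("pics/side2.png"),cv2.imread("pics/top2.png")
cv2.imwrite("pics/m2.png",np.vstack([np.hstack([c(t,228,210),c(s,228,150)]),np.hstack([c(t,375,228),c(s,242,262)])]))
boxes={"top":(228,210,98,90),"side":(228,150,98,72)}
for n,im in(("top",t),("side",s)):
    x,y,w,h=boxes[n]
    c=cv2.resize(im[y:y+h,x:x+w],None,fx=4,fy=4,interpolation=cv2.INTER_CUBIC)
    H,S,V=[a.astype(int) for a in cv2.split(cv2.cvtColor(c,cv2.COLOR_BGR2HSV))]
    for k,m in {"strap":(V>135)&(S<70),"tube":(H<14)&(S>110),"dark":V<78}.items():
        m=cv2.morphologyEx(m.astype(np.uint8),cv2.MORPH_OPEN,np.ones((3,3)))
        for q in cv2.findContours(m,cv2.RETR_CCOMP,cv2.CHAIN_APPROX_NONE)[0]:
            if cv2.contourArea(q)<300: continue
            f=lambda a:np.round((np.array(a)+.5)/4-.5+[x,y],1).tolist()
            print(n,k,cv2.contourArea(q),f(cv2.approxPolyDP(q,4,True)[:,0]),f(cv2.boxPoints(cv2.minAreaRect(q))))
```

```text
top strap 23108.0 [[276.1, 212.9], [258.1, 219.1], [257.1, 222.6], [259.6, 224.6], [278.9, 282.9], [281.1, 284.1], [296.9, 278.4], [299.6, 275.4], [278.4, 217.6], [279.1, 214.4]] [[256.1, 219.8], [278.2, 211.8], [301.7, 276.9], [279.6, 284.9]]
top strap 3786.5 [[279.9, 242.9], [282.6, 244.9], [289.4, 264.4], [281.9, 268.6], [279.4, 266.4], [273.1, 247.9], [273.6, 245.6]] [[272.1, 245.5], [281.8, 242.2], [289.9, 265.9], [280.2, 269.2]]
top tube 4199.0 [[261.1, 233.1], [236.6, 242.1], [239.1, 250.9], [263.9, 242.1]] [[235.4, 242.1], [261.2, 232.5], [264.9, 242.3], [239.1, 252.0]]
top tube 4722.0 [[311.1, 215.6], [282.9, 224.9], [285.1, 233.6], [286.4, 234.4], [313.4, 224.9], [314.1, 223.1]] [[282.1, 224.7], [311.5, 214.9], [314.8, 224.9], [285.4, 234.7]]
top dark 2682.0 [[280.4, 244.1], [273.9, 247.6], [281.6, 267.4], [288.1, 264.4]] [[273.5, 246.4], [281.3, 243.7], [288.6, 265.2], [280.8, 267.9]]
top dark 4019.0 [[263.1, 243.1], [258.6, 245.6], [269.9, 279.4], [272.4, 282.4], [277.4, 279.4], [264.9, 243.4]] [[257.9, 244.9], [264.6, 242.6], [277.8, 280.7], [271.1, 283.0]]
top dark 4134
[... 1954 characters left out ...]
01.9], [253.9, 201.1], [248.6, 202.6], [243.4, 197.6], [242.9, 198.6], [259.1, 216.1], [285.9, 202.9], [288.9, 202.6], [289.1, 221.4], [303.4, 221.4], [304.4, 211.4], [307.4, 207.9], [308.9, 202.1], [312.4, 199.9], [312.6, 191.1], [311.1, 188.4], [321.1, 177.9]] [[241.8, 198.6], [306.8, 135.6], [348.0, 178.1], [283.0, 241.1]]
side dark 821.5 [[298.4, 191.6], [300.6, 193.6], [298.9, 201.4], [297.1, 203.1], [293.6, 203.1], [291.9, 200.9], [294.9, 198.6], [296.6, 192.4]] [[291.3, 201.8], [297.3, 191.0], [302.9, 194.2], [296.9, 204.9]]
side dark 4170.5 [[280.6, 149.6], [287.1, 155.6], [299.4, 159.1], [311.6, 156.9], [319.6, 150.1]] [[280.6, 149.6], [319.6, 149.6], [319.6, 159.1], [280.6, 159.1]]
```

View pics/m2.png

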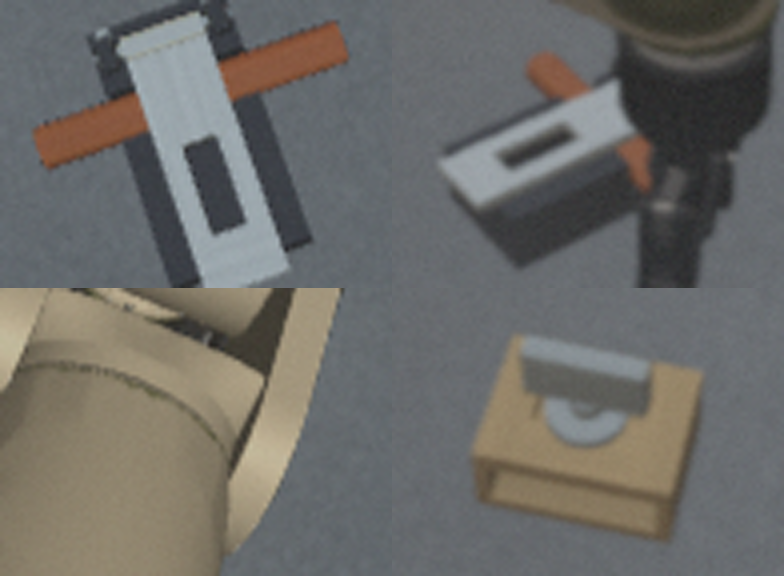

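The strap is closed flat, with its slot open over the deck slot at about (281,256) in the top view and (263,187) in the side view. The tube is still in the groove. Now I'll locate the slot precisely, and the bolt from the side view.

Run:
```python
from h import *
np.set_printoptions(precision=1,suppress=True)
tb=[[272.1,245.5],[281.8,242.2],[289.9,265.9],[280.2,269.2]]
Q=np.array([plane("top",p,56) for p in tb]);print("top slot",Q.mean(0),Q)
d=Q[0]+Q[1]-Q[2]-Q[3];print("ang",np.degrees(np.arctan2(d[1],d[0])))
S=np.array([plane("side",p,56) for p in [(252.8,188.4),(270.9,179.7),(274.3,183.4),(256.8,193)]]);print("side slot",S.mean(0),S)
for p in [(279.6,284.9),(300.7,276.9),(257,219.5),(277.8,212)]: print("top strap",plane("top",p,56))
print("side strap",plane("side",(239.6,190.5),56),plane("side",(247.7,200.3),56))
# bolt
w=[(272.5,273.2),(274.5,272),(305.6,279.5),(303.5,284.3)]
print("side wing ends top front edge",plane("side",(272.5,273.6),90),plane("side",(303.2,284),90))
print("back edge",plane("side",(273.8,271.8),90),plane("side",(305.2,279.9),90))
print("collar side low point/left/right",[plane("side",p,56) for p in [(288,303.2),(277.5,292),(300.8,297)]])
print("collar top left",[plane("top",p,56) for p in [(415.3,262),(420,253),(434.6,264)]], fx(-36))
```

```text
top slot [488.8 124.9  56. ] [[514.6 145.6  56. ]
 [521.4 121.7  56. ]
 [462.9 104.3  56. ]
 [456.3 127.9  56. ]]
ang 16.689506911389227
side slot [488.4 122.1  56. ] [[457.5 122.6  56. ]
 [514.  141.1  56. ]
 [518.7 123.2  56. ]
 [463.2 101.3  56. ]]
top strap [419.2 130.7  56. ]
top strap [435.4  79.5  56. ]
top strap [580.9 180.7  56. ]
top strap [597.1 128.8  56. ]
side strap [421.7 126.   56. ] [433.4  81.8  56. ]
side wing ends top front edge [ 424.7 -191.4   90. ] [ 478.5 -238.6   90. ]
back edge [ 428.7 -187.8   90. ] [ 485.9 -230.2   90. ]
collar side low point/left/right [array([ 439.8, -251.7,   56. ]), array([ 426.7, -217.6,   56. ]), array([ 470.4, -246.3,   56. ])]
collar top left [array([ 455.9, -198.8,   56. ]), array([ 477. , -212.4,   56. ]), array([ 448.6, -244.9,   56. ])] [487.2 123.9]
```

Run:
```python
from h import *
np.set_printoptions(precision=1,suppress=True)
def show(n,w):
    W=np.array([plane(n,q,103) for q in w]);d=W[:2].mean(0)-W[2:].mean(0);print(n,W.mean(0),np.linalg.norm(d),np.degrees(np.arctan2(d[1],d[0])));return W.mean(0)
a=show("top",[(435.4,246.9),(439.1,250.9),(420.6,271.6),(424.3,274.9)])
b=show("side",[(303.2,284),(305.2,279.9),(272.5,273.6),(273.8,271.8)])
c=(a+b)/2;delta([c[0],c[1],300],np.radians(90-35.5))
```

```text
top [ 452.6 -222.2  103. ] 67.50327513890454 -36.797082745326385
side [ 451.9 -220.9  103. ] 70.10075077206369 -38.896382518817134
d [   6.7 -111.    41.5] rot [-0.   0.   0.1]
```

Emit:
advance:
  steps: {"deltas":[[4, -40, 0, 0, 0, 0.05], [6, -80, 0, 0, 0, 0.09], [7, -111, 20, 0, 0, 0.09], [7, -111, 50, 0, 0, 0.09], [7, -111, 75, 0, 0, 0.09], [7, -111, 97, 0, 0, 0.09], [7, -111, 97, 0, 0, 0.09]]}

```text
time_s: 5.2
eef_pos: [451.5, -216.9, 242.6]
ee_rot: [-0.002, 0.315, 0.949, 0.001]
force: [-0.0, -0.4, -0.5]
grip_width: 0.999
grip_force: 0.0
```

Run:
```python
from h import *
delta([452.3,-221.6,244],np.radians(54))
cv2.imwrite("pics/side3.png",ctrl.capture("side")[242:332,230:352,::-1])
```

```text
d [-3.5 -3.2 -1.4] rot [ 0.    -0.005 -0.014]
```

```bash
python3 -c "
import cv2;a=cv2.imread('pics/side3.png');cv2.imwrite('pics/s3.png',cv2.resize(a,None,fx=4,fy=4))"
```

```text
(no output)
```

View pics/s3.png

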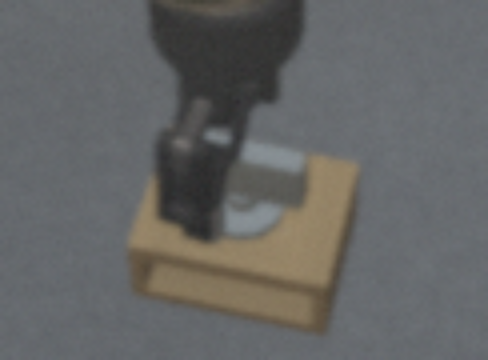

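Run:
```python
from h import *
f=lambda P:(proj("side",P)-[230,242])*4
s=ctrl.sense();e=s["eef_pos"];print(e)
y=np.array([np.cos(.942),np.sin(.942),0])
for k in(-48,0,48): print(k,f(e+y*k-[0,0,160]))
print("wing", [f([452.3+35*k*np.cos(.63),-221.6-35*k*np.sin(.63),103]) for k in(-1,0,1)])
```

```text
[ 451.93330522 -217.23894037  244.30897206]
-48 [203.40323165 230.74806057]
0 [232.88790166 156.28073599]
48 [260.28404103  87.08826405]
wing [array([172.51520486, 126.12408087]), array([235.20795766, 141.91971066]), array([298.82417499, 157.94801014])]
```

The picture agrees with the projection: the near fingertip is at (203,231) in the crop, and the wing lies between the fingers. I'll make a small correction, then close.

Emit:
advance:
  steps: {"deltas":[[-2, -4, 0, 0, 0, 0], [-2, -4, 0, 0, 0, 0]]}

```text
time_s: 5.45
eef_pos: [451.4, -222.6, 246.0]
ee_rot: [0.001, 0.316, 0.949, -0.0]
force: [0.3, -0.3, 0.4]
grip_width: 1.002
grip_force: 0.0
```

Emit:
advance:
  steps: {"deltas":[[0, 0, 0, 0, 0, 0], [0, 0, 0, 0, 0, 0], [0, 0, 0, 0, 0, 0], [0, 0, 0, 0, 0, 0], [0, 0, 0, 0, 0, 0], [0, 0, 0, 0, 0, 0], [0, 0, 0, 0, 0, 0], [0, 0, 0, 0, 0, 0]]}
  aperture: 0
  squeeze: 80

```text
time_s: 6.25
eef_pos: [451.2, -222.1, 244.8]
ee_rot: [0.0, 0.316, 0.949, -0.0]
force: [0.9, 1.5, 2.0]
grip_width: 0.148
grip_force: 78.0
```

```bash
python3 -c "
from h import *
delta([452.3,-221.6,244],np.radians(54));print(ctrl.sense()['wrist_torque'])"
```

```text
d [-0.5  1.1  0.8] rot [ 0.     0.    -0.015]
[ 0.14674551 -0.05812582  0.02623172]
```

Emit:
advance:
  steps: {"deltas":[[0, 0, -10, 0, 0, 0], [0, 0, -30, 0, 0, 0], [0, 0, -60, 0, 0, 0], [0, 0, -95, 0, 0, 0], [0, 0, -120, 0, 0, 0], [0, 0, -120, 0, 0, 0], [0, 0, -120, 0, 0, 0]]}

```text
time_s: 6.95
eef_pos: [450.9, -221.9, 364.2]
ee_rot: [-0.0, 0.316, 0.949, 0.0]
force: [-1.3, 0.1, -3.0]
grip_width: 0.149
grip_force: 77.9
```

Run:
```python
from h import *
delta([488.4,123.7,365],YAW+np.pi/2)
e=ctrl.sense()["eef_pos"];im=ctrl.capture("side")[:,:,::-1]
p=proj("side",e-[0,0,200]);print(e,p);x,y=(p-[60,60]).astype(int);print(x,y)
cv2.imwrite("pics/s4.png",cv2.resize(im[y:y+120,x:x+120],None,fx=5,fy=5,interpolation=cv2.INTER_CUBIC))
```

```text
d [177.2 299.1  -0.7] rot [ 0.    -0.001 -0.934]
[ 450.92877007 -221.93347448  364.18560471] [287.49770808 259.81954011]
227 199
```

View pics/s4.png

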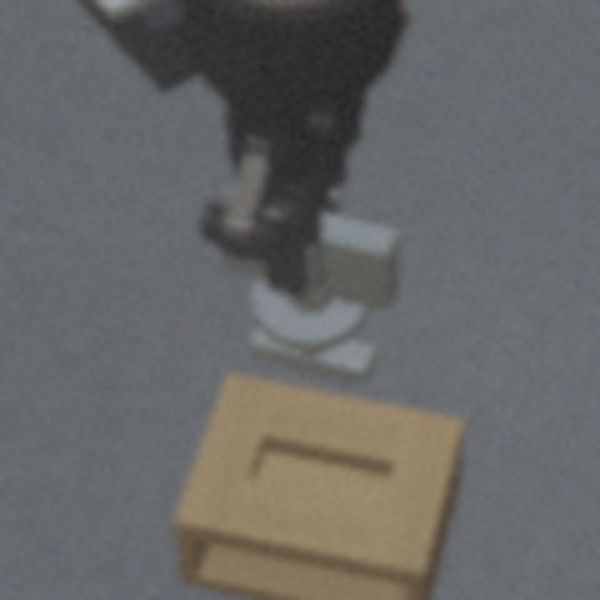

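The bolt hangs upright in the grip, clear of the rack. In the crop its head runs from (252,335)–(250,350) to (375,348)–(370,373), and the collar from x = 250 to x = 365. Next I'll compare this with what I expect.

Run:
```python
from h import *
np.set_printoptions(precision=1,suppress=True)
e=np.array([450.93,-221.93,364.2]);o=e-[0,0,231.8]
q=ctrl.sense()["ee_rot"];M=R.from_quat([*q[1:],q[0]]).as_matrix();bx=M[:,0]*-1;by=M[:,1]
print("bx",bx)
f=lambda P:(proj("side",P)-[227,199])*5
for X,Y,Z in [(-25,-7,0),(-25,-7,12),(25,-7,0),(25,-7,12),(25,7,12),(35,-7,90),(35,7,90),(35,-7,52)]: print(X,Y,Z,f(o+X*bx+Y*by+[0,0,Z]))
c=np.array([f(o+23*np.cos(t)*bx+23*np.sin(t)*by+[0,0,z]) for t in np.linspace(0,6.28,90) for z in(37,43)]);print("collar",c.min(0),c.max(0))
```

```text
bx [ 0.8 -0.6 -0. ]
-25 -7 0 [241.3 350.1]
-25 -7 12 [240.  332.3]
25 -7 0 [356.8 380.4]
25 -7 12 [356.6 362.8]
25 7 12 [367.4 335.9]
35 -7 90 [380.3 245.3]
35 7 90 [391.6 218. ]
35 -7 52 [380.3 307.6]
collar [243.7 241.5] [359.8 342.9]
```

Emit:
advance:
  steps: {"deltas":[[22, 37, 0, 0, 0, -0.12], [44, 74, 0, 0, 0, -0.24], [66, 112, 0, 0, 0, -0.36], [88, 150, 0, 0, 0, -0.48], [110, 187, 0, 0, 0, -0.6], [133, 225, 0, 0, 0, -0.72], [155, 262, 0, 0, 0, -0.83], [178, 298, 0, 0, 0, -0.934]]}

```text
time_s: 7.8
eef_pos: [487.1, 124.9, 363.1]
ee_rot: [-0.001, -0.147, 0.989, 0.0]
force: [1.0, 0.5, -1.4]
grip_width: 0.149
grip_force: 78.2
```

Emit:
advance:
  steps: {"deltas":[[0, 0, 0, 0, 0, 0], [0, 0, 0, 0, 0, 0]]}

```text
time_s: 8.0
eef_pos: [487.1, 123.7, 363.2]
ee_rot: [-0.001, -0.146, 0.989, 0.0]
force: [-0.3, -0.9, -2.8]
grip_width: 0.151
grip_force: 78.7
```

```bash
python3 -c "
from h import *
delta([486.1,123.0,300],YAW+np.pi/2)"
```

```text
d [ 1.  -0.4 63.2] rot [ 0.001 -0.003  0.001]
```

Emit:
advance:
  steps: {"deltas":[[1, -0.4, 25, 0, 0, 0], [1, -0.4, 50, 0, 0, 0], [1, -0.4, 65, 0, 0, 0], [1, -0.4, 65, 0, 0, 0], [1, -0.4, 65, 0, 0, 0]]}

```text
time_s: 8.5
eef_pos: [486.7, 121.6, 299.8]
ee_rot: [-0.0, -0.144, 0.99, -0.0]
force: [0.8, -0.7, -2.4]
grip_width: 0.148
grip_force: 78.6
```

Run:
```python
from h import *
s=ctrl.sense();e=s["eef_pos"];q=s["ee_rot"];M=R.from_quat([*q[1:],q[0]]).as_matrix();bx=-M[:,0];by=M[:,1];o=e-[0,0,231.8]
np.set_printoptions(precision=1,suppress=True);print(e,bx,by)
im=ctrl.capture("side")[:,:,::-1];x,y=215,130
f=lambda P:(proj("side",P)-[x-.5,y-.5])*6-.5
cv2.imwrite("pics/s5.png",cv2.resize(im[y:y+90,x:x+110],None,fx=6,fy=6,interpolation=cv2.INTER_CUBIC))
for X,Y,Z in [(-25,-7,0),(-25,-7,12),(25,-7,0),(25,-7,12),(-35,-7,90),(35,-7,90)]: print(X,Y,Z,f(o+X*bx+Y*by+[0,0,Z]))
c=np.array([f(o+23*np.cos(t)*bx+23*np.sin(t)*by+[0,0,z]) for t in np.linspace(0,6.28,90) for z in(37,43)]);print("collar",c.min(0),c.max(0))
for X,Y in [(-65,11),(-65,-11),(-7,11),(-7,-11),(-100,26),(-100,-26)]: print("slot",X,Y,f([*fx(X,Y),56]))
```

```text
[486.7 121.6 299.8] [ 1.   0.3 -0. ] [-0.3  1.  -0. ]
-25 -7 0 [250.9 350.9]
-25 -7 12 [248.9 331.1]
25 -7 0 [345.1 307.9]
25 -7 12 [343.8 288.2]
-35 -7 90 [214.3 203.6]
35 -7 90 [354.2 144.3]
collar [231.7 215.4] [336.8 293.1]
slot -65 11 [224.7 348.5]
slot -65 -11 [249.9 375.4]
slot -7 11 [332.4 299.4]
slot -7 -11 [358.2 325.1]
slot -100 26 [140.9 360.8]
slot -100 -26 [199.3 425.9]
```

View pics/s5.png

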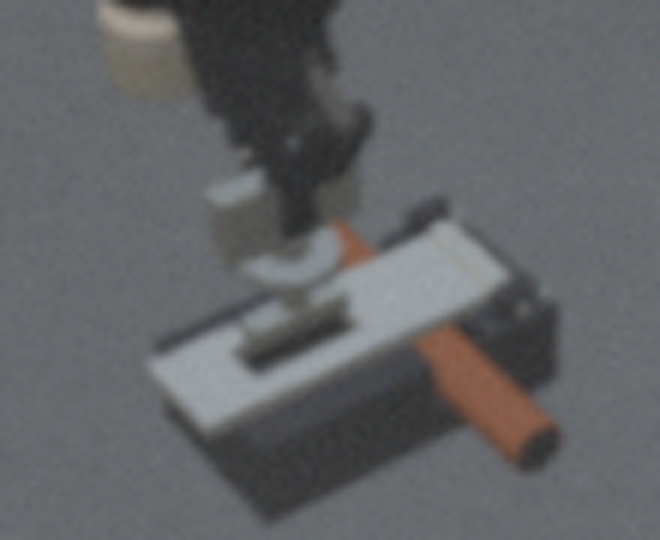

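In the crop the head's bottom edge runs (250,352)–(350,312), and the slot's near edge runs (252,375)–(358,325). The bolt is centred along x and needs about +2 mm in fixture y.

Emit:
advance:
  steps: {"deltas":[[0, 2, 0, 0, 0, 0], [0, 2, 0, 0, 0, 0], [0, 2, 5, 0, 0, 0], [0, 2, 10, 0, 0, 0], [0, 2, 15, 0, 0, 0], [0, 2, 20, 0, 0, 0], [0, 2, 20, 0, 0, 0]]}

```text
time_s: 9.25
eef_pos: [485.8, 124.4, 278.8]
ee_rot: [-0.001, -0.145, 0.989, 0.0]
force: [-0.2, 0.9, -1.9]
grip_width: 0.15
grip_force: 78.6
```

```bash
python3 -c "
from h import *
delta([*fx(-36.5),250.8],YAW+np.pi/2);print(ctrl.sense()['wrist_torque'])"
```

```text
d [-0.8 -0.8 28. ] rot [ 0.    -0.002 -0.   ]
[ 0.008476   -0.01281829 -0.04004191]
```

Emit:
advance:
  steps: {"deltas":[[0, 0, 6, 0, 0, 0], [0, -0.5, 12, 0, 0, 0], [0, -0.5, 18, 0, 0, 0], [0, -0.5, 23, 0, 0, 0], [0, -0.5, 26, 0, 0, 0], [0, -0.5, 27, 0, 0, 0]]}

```text
time_s: 9.85
eef_pos: [486.0, 123.9, 252.3]
ee_rot: [-0.0, -0.145, 0.989, 0.0]
force: [0.3, 0.2, -3.3]
grip_width: 0.15
grip_force: 78.6
```

Emit:
advance:
  steps: {"deltas":[[0, 0, 1, 0, 0, 0], [0, 0, 1, 0, 0, 0]]}

```text
time_s: 10.05
eef_pos: [486.1, 123.9, 251.8]
ee_rot: [0.0, -0.145, 0.989, -0.0]
force: [0.4, -0.1, -2.3]
grip_width: 0.15
grip_force: 78.6
```

Emit:
advance:
  steps: {"deltas":[[0, 0, 1, 0, 0, 0], [0, 0, 1, 0, 0, 0]]}

```text
time_s: 10.25
eef_pos: [486.1, 123.9, 250.9]
ee_rot: [0.0, -0.145, 0.989, -0.0]
force: [-0.5, 0.8, -2.2]
grip_width: 0.153
grip_force: 79.0
```

Emit:
advance:
  steps: {"deltas":[[0, 0, 1, 0, 0, 0], [0, 0, 1, 0, 0, 0]]}

```text
time_s: 10.45
eef_pos: [486.2, 123.9, 250.8]
ee_rot: [0.0, -0.145, 0.989, -0.0]
force: [-4.4, 0.0, 9.4]
grip_width: 0.151
grip_force: 80.6
```

The collar is seated, so now the quarter turn.

Emit:
advance:
  steps: {"deltas":[[0, 0, -0.5, 0, 0, 0.1], [0, 0, -0.5, 0, 0, 0.2], [0, 0, -0.5, 0, 0, 0.3], [0, 0, -0.5, 0, 0, 0.4], [0, 0, -0.5, 0, 0, 0.5], [0, 0, -0.5, 0, 0, 0.6], [0, 0, -0.5, 0, 0, 0.7], [0, 0, -0.5, 0, 0, 0.8]]}

```text
time_s: 11.25
eef_pos: [486.2, 123.9, 250.8]
ee_rot: [0.001, 0.254, 0.967, 0.0]
force: [-1.1, -0.7, 3.7]
grip_width: 0.157
grip_force: 79.6
```

Emit:
advance:
  steps: {"deltas":[[0, 0, 0, 0, 0, 0.1], [0, 0, 0, 0, 0, 0.2], [0, 0, 0, 0, 0, 0.3], [0, 0, 0, 0, 0, 0.4], [0, 0, 0, 0, 0, 0.5], [0, 0, 0, 0, 0, 0.6], [0, 0, 0, 0, 0, 0.7], [0, 0, 0, 0, 0, 0.77]]}

```text
time_s: 12.05
eef_pos: [486.2, 123.9, 250.8]
ee_rot: [0.0, 0.598, 0.801, 0.0]
force: [-0.8, -0.7, 4.6]
grip_width: 0.149
grip_force: 79.6
```

Emit:
advance:
  steps: {"deltas":[[0, 0, 0, 0, 0, 0], [0, 0, 0, 0, 0, 0]]}

```text
time_s: 12.25
eef_pos: [486.2, 123.9, 250.8]
ee_rot: [0.0, 0.596, 0.803, 0.0]
force: [-1.2, -0.0, 6.5]
grip_width: 0.151
grip_force: 79.9
```

```bash
python3 -c "
from h import *
delta([486.2,123.9,250.8],YAW);print(ctrl.sense()['wrist_torque'],ctrl.sense()['joints'])"
```

```text
d [ 0. -0. -0.] rot [0.001 0.    0.002]
[ 0.08089042  0.28804558 -0.06261954] [ 1.55995818e-02  4.45106486e-01  1.75254690e+00  1.14443329e-04
  9.42834465e-01 -2.78427198e-01]
```

Emit:
advance:
  steps: {"deltas":[[0, 0, 0, 0, 0, 0], [0, 0, 0, 0, 0, 0], [0, 0, 0, 0, 0, 0], [0, 0, 0, 0, 0, 0], [0, 0, 0, 0, 0, 0], [0, 0, 0, 0, 0, 0], [0, 0, 0, 0, 0, 0]]}
  aperture: 1.0

```text
time_s: 12.95
eef_pos: [486.1, 123.9, 250.2]
ee_rot: [0.0, 0.597, 0.802, 0.0]
force: [-0.8, -0.3, -0.4]
grip_width: 0.999
grip_force: 0.0
```

Emit:
advance:
  steps: {"deltas":[[0, 0, -10, 0, 0, 0], [0, 0, -30, 0, 0, 0], [0, 0, -60, 0, 0, 0], [0, 0, -95, 0, 0, 0], [0, 0, -130, 0, 0, 0]]}

```text
time_s: 13.45
eef_pos: [485.7, 123.9, 382.3]
ee_rot: [0.0, 0.597, 0.802, 0.0]
force: [-0.3, -0.5, 0.5]
grip_width: 1.003
grip_force: 0.0
```

Emit:
advance:
  steps: {"deltas":[[40, 0, 0, 0, 0, 0], [85, 0, 0, 0, 0, 0], [130, 0, 0, 0, 0, 0], [175, 0, 0, 0, 0, 0], [220, 0, 0, 0, 0, 0], [220, 0, 0, 0, 0, 0]]}

```text
time_s: 14.05
eef_pos: [420.7, 338.2, 380.9]
ee_rot: [-0.0, 0.595, 0.804, 0.001]
force: [0.7, 0.2, -0.0]
grip_width: 0.999
grip_force: 0.0
```

Run:
```python
from h import *
for n in("side","top"): cv2.imwrite(f"pics/{n}6.png",ctrl.capture(n)[:,:,::-1])
c=lambda im,x,y:cv2.resize(im[y:y+72,x:x+98],(392,288),interpolation=cv2.INTER_CUBIC)
s,t=cv2.imread("pics/side6.png"),cv2.imread("pics/top6.png")
m=np.hstack([c(t,228,210),c(s,228,150)]);m=np.vstack([m,np.hstack([cv2.resize(i,(392,245)) for i in(t,s)])])
cv2.imwrite("pics/m6.png",m)
```

View pics/m6.png

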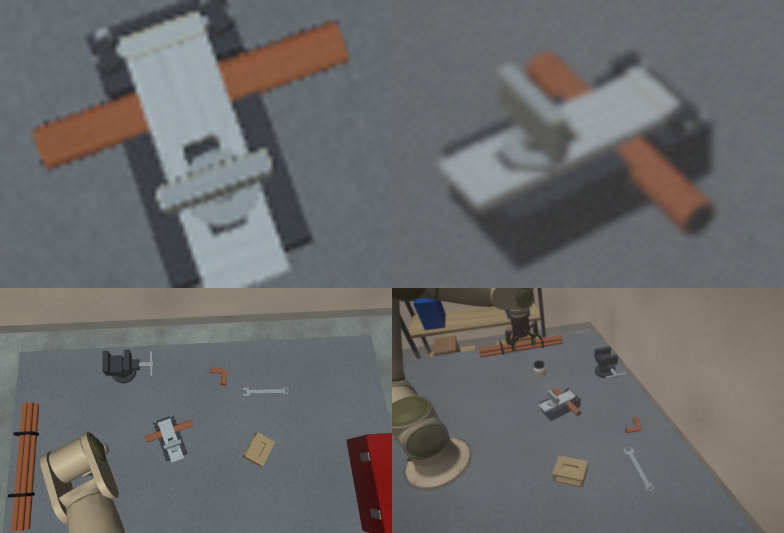

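The strap is closed and the tube is in its groove. The bolt's collar sits on the strap around the slot, and the wing is crosswise (top crop (160,195)–(270,160), parallel to the tube). The jar, wrench and elbow haven't moved, and the gripper is clear.

```bash
python3 -c "
from rig import ctrl
print(ctrl.finish_job())"
```

```text
the job is handed in; nothing more can be done
None
```

The tube is clamped and the job is handed in at about 14 s: the strap is down flat, and the T-bolt is seated with its collar on the strap, given a quarter turn and let go; the last pictures show the wing crosswise, the tube in its groove, and the jar, wrench and elbow where they were.

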